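# Show the frosted end of the notched slide, label face up

### The job

Two framed slides stand on edge in the slotted rack: take out the one with the notched corner, gripping it clear of its frosted end, and leave the other standing in its slot. The notch tells which end is frosted and which face is the label face (facing the label, with the notch at the top, it is at the left); lean the slide about half way over from upright towards flat, or further, so that the label face looks up, and hold the frosted end about 10 cm above the round window of the reading pad. Finish while still holding it there, without setting it down, and do not disturb the things around.

Things in the scene. Friction and masses are not known exactly. Their poses are not given: they have to be found in the camera images.
- slide: notched slide: glass in a black frame, 76 mm long (own x), 8 thick (y), 50 high (z), 60 g, standing on its long edge in the rack, own z up. Origin: middle of the lower edge. The upper corner at the +x end has a square 10 x 10 mm notch: that end is frosted. Label face: +y, with a white frosted panel from x = 17 to 38 mm
- slide_frost (a point): middle of the frosted panel on the label face of the notched slide, at [27, 4, 25] mm in the slide's own axes
- blank: the other framed slide, of the same size, axes and origin but with four square corners and no frosted panel; stays in its slot
- rack: fixed aluminium block 96 (own x) x 90 (y) x 30 mm high, at any yaw; origin: centre of the underside. Two slots along x at y = -25 and +25 mm, 18 mm deep (floor 12 mm above the bench), 1 mm wider than a slide each side. Slides stand 32 mm out of it, tops 62 mm above the bench, 42 mm free between them; either slide in either slot
- pad: fixed grey reading pad, 90 x 90 x 10 mm, origin at the centre of its underside
- pad_window (a point): centre of the white round window, 40 mm across with a dark ring round it, in the middle of the pad's top (10 mm above the bench)
- mouse: black computer mouse, 100 x 61 x 36 mm, bystander on the bench
- objective_can: black canister, 37 mm across, 45 mm high, bystander on the bench
- objective_spare: spare microscope objective, 25 mm across, 44 mm high, bystander on the bench
- film_roll: standing white roll of film, 62 mm across, 51 mm high, bystander on the bench
- joystick_right: joystick with a post beside it, standing fixed on the bench between rack and pad, about 90 mm across at most, 200 mm high; origin on the bench near its middle. Keep the gripper clear of it (and the arm clear of the tall cabinet at the right of the bench, whose near corner stands at about x = 0.33, y = -0.41 m)
Mind the look-alikes: they are no part of the job. What is shaped like the blank but purple or red is not meant.

How it is judged:
On the way:
1. the notched slide is drawn up clear of the rack in the fingers (height (world z) of slide above 0.05 m and contact force between the fingers and slide above 0.5 N and contact force between slide and rack below 0.2 N), for 0.2 s.
At the end, for the whole second after the job is handed in: Fingers hold the notched slide still, off pad and rack, gripped at most 13 mm from its middle towards the frosted end; label face's normal within 54 deg of up; panel's middle within 18 mm sideways of the window's centre, 70-170 mm above the bench; the other slide in its slot (horizontal distance between slide_frost and pad_window below 0.018 m and height (world z) of slide_frost between 0.07 and 0.17 m and angle between slide's own y axis and vertical below 0.95 rad and contact force between the fingers and slide above 0.5 N and x of the grasp point in the frame of slide below 0.013 m and contact force between slide and pad below 0.1 N and contact force between slide and rack below 0.1 N and linear speed of slide below 0.03 m/s and height (world z) of blank below 0.017 m and angle between blank's own z axis and vertical below 0.2 rad); the arm keeps its last pose, push and grip.
It fails at once if the other slide is pulled from its slot or tipped (distance of blank from where it was at the start of the episode above 0.015 m or angle between blank's own z axis and vertical above 0.3 rad).
It fails at once if a bystander is pushed more than 25 mm (distance of any of mouse, objective_can, objective_spare, film_roll from where it was at the start of the episode above 0.025 m).
It also fails if it takes over 42 s, if anything falls off the work surface, if the arm or the gripper's body presses on something with over 40 N, if the wrist force passes 120 N, or if a joint passes its speed limit or range.

### The arm

A 6-joint arm with a two-finger parallel gripper is mounted at the origin on a cart in front of the work surface, level with it; the furniture and walls round the work are solid. World frame = base frame: x ahead of the robot, y to its left, z up, the work surface at z = 0. Lengths are in m, angles in rad, forces in N, time in s.
With the tool pointing down it reaches from about 0.15 to 0.775 m from the base axis. Payload 6.1 kg.
Tool frame: the origin (TCP) lies midway between the tips of the shut fingers; the grasp point (between the pads) lies behind it (grip_point_offset is the z of the grasp point in the tool frame, in m); z points along the fingers, y is the line along which they close (so a half turn about z gives the same grasp; the last joint's range is limited). The gripper opens to 85 mm and grips with 20 to 120 N. Pads are 22 mm wide; open, the fingers measure 114 mm over their backs; the gripper's body (76 mm by 85 mm) begins 54 mm behind the grasp point. The pads swing forward as they close: fully open they stand 13 mm farther back than shut.
Start: joints at [1.125, 0.126, -0.04, 1.405, 0, 1.571], TCP at [0.226, 0.474, 0.231] pointing down, gripper open.
Joint ranges: [-2.72, 2.72], [-0.95, 1.95], [-1.27, 1.35], [-1.78, 2.02], [-1.46, 1.47], [-3.14, 3.14]. Speed limits (rad/s): [2.39, 2.39, 3.01, 3.14, 3.14, 3.14].

### API

Orientations are given as a unit quaternion [x, y, z, w].
In Python, from bench import get_state, camera, camera_model, close_job, recognise, grip_point_offset gives the robot as it stands.
- The arm moves only by the shell command python3 -m pendant 'ROWS' [FORCE]. ROWS is JSON, a list of rows, each an object of numbers: "tx", "ty", "tz": the shift along the world's x, y, z in m; "ax", "ay", "az": the turn, a rotation vector about the world's x, y, z in degrees; "gripper": the finger opening in m, from 0 to 0.0854. A call has 1 to 20 rows; each row shifts and turns the commanded pose from where the row before left it; what a row does not reach is not made up. A row lasts 1/8 s, in which the tool goes at most 62.5 mm and 10.7 degrees, less where a joint would pass 70% of its speed; a pose out of reach is approached as far as the arm can. A call with a gripper value outside its range is refused whole. The fingers move at their own pace and stop on an object; FORCE is the grip in N (left out, the last holds). Time passes only in rows, so rows that do not move let the fingers close. It gives the time, the measured TCP pose, the force, the opening and the grip force at its end, in the units of the state.
- get_state(): the state, without advancing time (a new reading comes with each control period).
- camera(name): name is "scene" or "top" or "wrist"; returns the picture (420x560x3 uint8, red, green, blue); there is no depth.
- camera_model(name): a dict with "fx", "fy", "cx", "cy" (pixels), "T" (4x4, takes a point from camera to world coordinates). Camera axes: x right, y down, z forward; pixel columns grow to the right and rows downward; lengths in m; the calibration is good to about 2 mm. A picture is of the moment at which its call begins: read the wrist's pose just before it. camera_model takes no time and is no camera call; for the wrist camera it gives the pose at the moment of the call.
- close_job(): hands the job in; it is judged then, once.
Trained networks look in the newest picture that a camera, given by its name, has taken for a name from the list of things; names that differ only in an ending like _2 or _b are one class to them, and where a whole thing is asked for, a point or a joint stands for the part that bears it (a point fixed in the world has none). Each returns a list of dicts, best first, with "p" (0 to 1); they miss things now and then, are a little off and sometimes report something else, mostly with a low value. They report only what shows in the picture. A call takes as long as a camera call. They do not tell look-alikes from the thing itself.
- recognise(query, camera): "point" ([column, row] in pixels, amid what is visible of it).
The state is a dict: "time": time; "joint_positions": joint angles; "joint_vel": joint speeds; "effort": joint torques, N m; "eef_pos": TCP position; "tool_rot": TCP orientation; "wrist_force": force on the tool from outside, world axes, zero at the start; "torque": the same for the moment, N m; "opening": finger opening in m; "gripper_force": force on a finger pad.
Only numpy, scipy, OpenCV 4.12 (cv2) and the standard library are available. Lean on these libraries where they do the work, as an engineer would, in place of code of your own. Each camera call takes 0.05 s, during which the arm holds its last target. There are 200 camera calls.

## Working session

There is one attempt and no reset: what is moved stays moved. The work goes in short steps, Python scripts to look and compute and a shell command to move; the robot and the scene stay as the last step left them, time stands still between calls to the robot, and variables do not carry over. Pictures are saved under pics/ and viewed, at most 10 in all, crops included, and the job is handed in when it is done.

```bash
mkdir -p pics; cat > h.py <<'E'
import numpy as np, cv2
from bench import *
def ray(name,uv,z,m=None):
    m=m or camera_model(name); T=np.array(m["T"])
    d=T[:3,:3]@np.array([(uv[0]-m["cx"])/m["fx"],(uv[1]-m["cy"])/m["fy"],1]); o=T[:3,3]
    return o+d*(z-o[2])/d[2]
def proj(name,P,m=None):
    m=m or camera_model(name); T=np.array(m["T"]); p=T[:3,:3].T@(np.array(P)-T[:3,3])
    return np.array([m["fx"]*p[0]/p[2]+m["cx"],m["fy"]*p[1]/p[2]+m["cy"]])
def save(n,im,f=1): cv2.imwrite(f"pics/{n}.png",cv2.resize(im[...,::-1],None,fx=f,fy=f,interpolation=cv2.INTER_CUBIC))
E
python3 - <<'E'
from h import *
np.set_printoptions(precision=3,suppress=True)
a=camera("top");b=camera("scene")
save("top",a,1.4);save("scene",b,1.4)
for q,z in [("slide",.06),("blank",.06),("rack",.03),("pad",.01),("joystick_right",.1),("mouse",.02),("objective_can",.04),("objective_spare",.04),("film_roll",.05)]:
    for r in recognise(q,"top")[:4]: print(q,r["p"],r["point"],ray("top",r["point"],z))
print(camera_model("top")); print(camera_model("scene")["T"],grip_point_offset,get_state())
E
```

```text
slide 0.71 [349.2, 266.6] [ 0.475 -0.209  0.06 ]
blank 0.66 [294.4, 222.6] [ 0.569 -0.091  0.06 ]
blank 0.56 [279.6, 272.6] [ 0.461 -0.06   0.06 ]
blank 0.53 [348.4, 245.9] [ 0.519 -0.208  0.06 ]
rack 0.62 [290.6, 170.0] [ 0.694 -0.083  0.03 ]
mouse 0.83 [374.8, 192.7] [ 0.645 -0.276  0.02 ]
objective_can 0.73 [208.4, 137.3] [0.766 0.105 0.04 ]
film_roll 0.79 [288.8, 170.5] [ 0.688 -0.079  0.05 ]
{'fx': 471.31738686562113, 'fy': 471.31738686562113, 'cx': 277.5663864925917, 'cy': 209.11386288257816, 'T': array([[ 0.01 , -0.986,  0.165,  0.429],
       [-1.   , -0.01 ,  0.001, -0.056],
       [ 0.   , -0.165, -0.986,  1.075],
       [ 0.   ,  0.   ,  0.   ,  1.   ]])}
[[-0.46  -0.385  0.8   -0.162]
 [-0.888  0.199 -0.414  0.378]
 [-0.    -0.901 -0.433  0.477]
 [ 0.     0.     0.     1.   ]] -0.0187 {'time': 0.55, 'joint_positions': array([ 1.125,  0.126, -0.04 ,  1.405, -0.   ,  1.571]), 'joint_vel': array([ 0.   ,  0.001, -0.001,  0.001, -0.001, -0.001]), 'effort': array([ -0.   , -43.536,  35.289,   0.002,  -0.   ,   0.   ]), 'eef_pos': array([0.226, 0.474, 0.231]), 'tool_rot': array([0.221, 0.975, 0.   , 0.   ]), 'wrist_force': array([-0.034,  0.263, -0.206]), 'torque': array([-0.002, -0.059, -0.023]), 'gripper_force': 0.0, 'opening': 0.08537040633537694}
```

View pics/top.png

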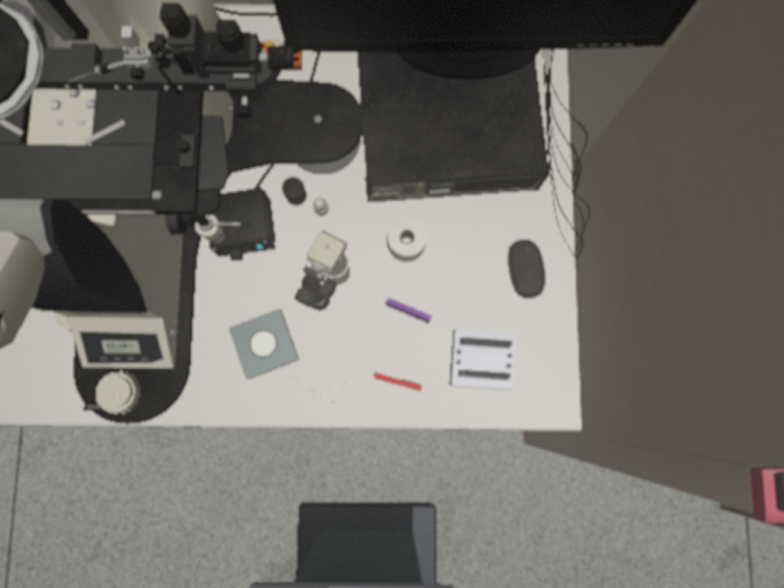

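View pics/scene.png

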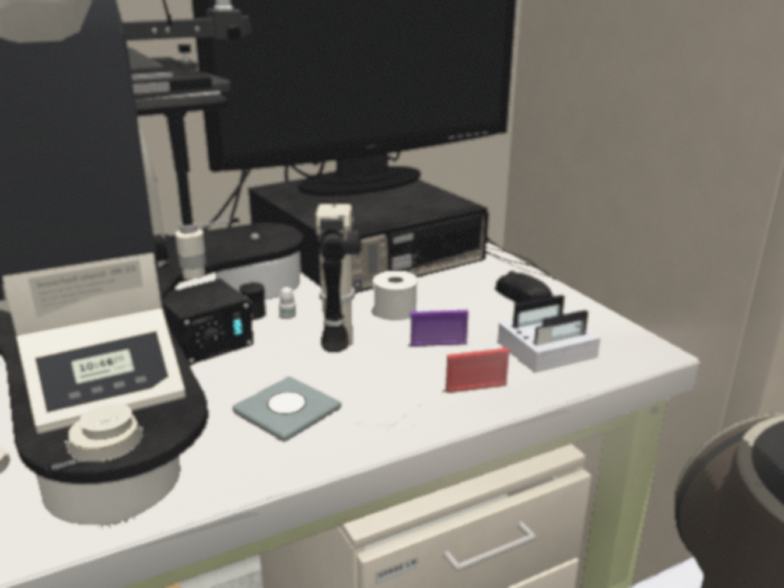

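The top view shows the rack at (484,359) with its slots at rows 342 and 375, the pad window at (263,344) and the joystick at (323,270). The purple slide (409,310) and the red one (397,381) are look-alikes. The two candidates are the far slide at scene (540,312) and the near one at (560,328). I'll enlarge both to find the notch.

```bash
python3 - <<'E'
from h import *
np.set_printoptions(precision=4,suppress=True)
b=camera("scene");a=camera("top")
c1=cv2.resize(b[205:270,345:435],(720,520),interpolation=cv2.INTER_CUBIC)
save("crop",c1)
hsv=cv2.cvtColor(a,cv2.COLOR_RGB2HSV)
# pad window
g=a[200:290,150:230].astype(int); 
def comps(mask,off,zs,n):
    k,l,s,c=cv2.connectedComponentsWithStats(mask.astype(np.uint8))
    for i in range(1,k):
        if s[i,4]>40:
            p=c[i]+off; ys,xs=np.where(l==i)
            r=cv2.minAreaRect(np.c_[xs,ys].astype(np.float32)); box=cv2.boxPoints(r)+off
            print(n,s[i,4],p,ray("top",p,zs),"box",[ray("top",q,zs)[:2] for q in box])
comps(g.min(2)>180,[150,200],.01,"win")
r=a[225:290,315:375]
comps(r.max(2)<90,[315,225],.062,"slidetop")
comps((r.max(2).astype(int)-r.min(2)>12)|(r.max(2)<0),[315,225],.03,"rack")
E
```

```text
win 5123 [187.7392 246.7062] [0.5183 0.1479 0.01  ] box [array([0.6247, 0.239 ]), array([0.6266, 0.0576]), array([0.425 , 0.0521]), array([0.4232, 0.228 ])]
win 224 [187.5938 245.0223] [0.5221 0.1484 0.01  ] box [array([0.5401, 0.1664]), array([0.5405, 0.1324]), array([0.5043, 0.1309]), array([0.5039, 0.1648])]
```

View pics/crop.png

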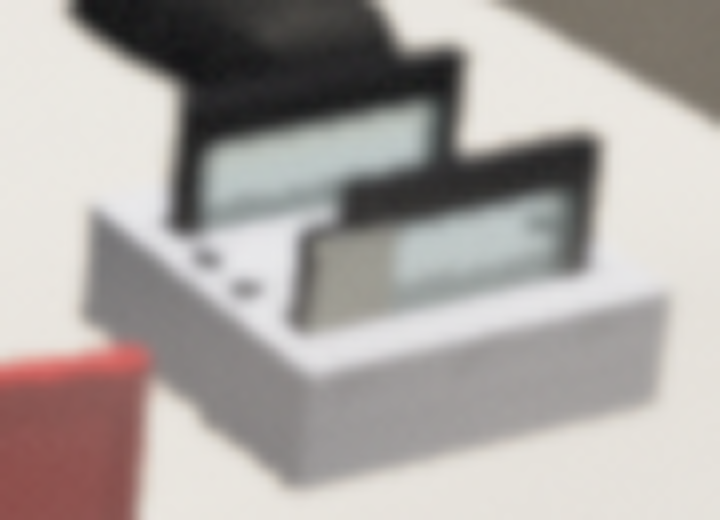

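The near slide, at scene (560,328), has the square notch at its upper left (crop (320,200)) and the frosted panel at its left end, on the face towards the robot. That makes it the target. The far slide has square corners, so it is the blank. The slide's own +x is about world +y and its +y about world −x. I'll go above it.

```bash
python3 -m pendant '[{"tx":0.01,"ty":-0.035,"az":-3.2},{"tx":0.01,"ty":-0.035,"az":-3.2},{"tx":0.01,"ty":-0.035,"az":-3.2},{"tx":0.01,"ty":-0.035,"az":-3.2},{"tx":0.01,"ty":-0.035,"az":-3.2},{"tx":0.01,"ty":-0.035,"az":-3.2},{"tx":0.01,"ty":-0.035,"az":-3.2},{"tx":0.01,"ty":-0.035,"az":-3.2},{"tx":0.01,"ty":-0.035,"az":-3.2},{"tx":0.01,"ty":-0.035,"az":-3.2},{"tx":0.012,"ty":-0.035,"az":-3.2},{"tx":0.012,"ty":-0.035,"az":-3.2},{"tx":0.012,"ty":-0.035,"az":-3.2},{"tx":0.012,"ty":-0.035,"az":-3.2},{"tx":0.012,"ty":-0.035,"az":-3.2},{"tx":0.012,"ty":-0.035,"az":-3.2},{"tx":0.012,"ty":-0.035,"az":-3.2},{"tx":0.012,"ty":-0.035,"az":-3.2},{"tx":0.012,"ty":-0.03,"az":-3.2},{"tx":0.012,"ty":-0.02,"az":-3.2}]'
python3 - <<'E'
from h import *
np.set_printoptions(precision=4,suppress=True)
for n,p,z in [("near",(484,375),.062),("far",(486,342),.062),("joy",(317,290),.0),("joyb",(327,250),.2),("win",(263,344),.01)]:
    print(n,ray("top",np.array(p)/1.4,z))
m=camera_model("wrist"); s=get_state(); w=camera("wrist"); save("w1",w,1.4)
print(s["eef_pos"],s["tool_rot"],s["joint_positions"],m)
E
```

```text
near [ 0.4722 -0.201   0.062 ]
far [ 0.5226 -0.2048  0.062 ]
joy [0.6116 0.0641 0.    ]
joyb [0.6328 0.0298 0.2   ]
win [0.5205 0.1477 0.01  ]
[0.2264 0.4737 0.2313] [0.221  0.9753 0.     0.    ] [ 1.125   0.1258 -0.0396  1.4054 -0.      1.5708] {'fx': 296.9932017436654, 'fy': 296.9932017436654, 'cx': 282.35202165741106, 'cy': 203.519595934611, 'T': array([[ 0.4311,  0.8627,  0.2643,  0.1585],
       [ 0.9023, -0.4124, -0.1254,  0.5064],
       [ 0.0008,  0.2926, -0.9562,  0.3738],
       [ 0.    ,  0.    ,  0.    ,  1.    ]])}schema error: expected keys tx, ty, tz, ax, ay, az, gripper
```

View pics/w1.png

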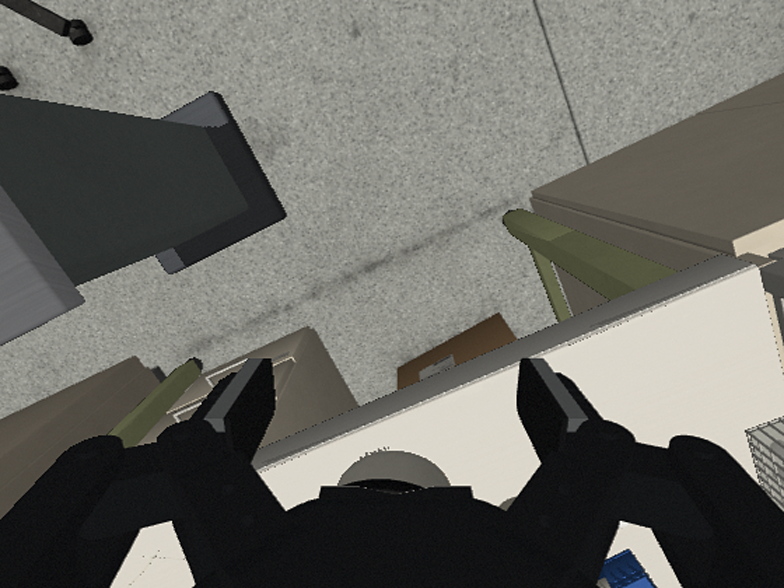

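The call was refused because every key has to be present, so nothing moved. I'll resend it.

```bash
python3 -m pendant '[{"tx":0.008,"ty":-0.036,"tz":0,"ax":0,"ay":0,"az":-3.4,"gripper":0.085},{"tx":0.008,"ty":-0.036,"tz":0,"ax":0,"ay":0,"az":-3.4,"gripper":0.085},{"tx":0.008,"ty":-0.036,"tz":0,"ax":0,"ay":0,"az":-3.4,"gripper":0.085},{"tx":0.008,"ty":-0.036,"tz":0,"ax":0,"ay":0,"az":-3.4,"gripper":0.085},{"tx":0.008,"ty":-0.036,"tz":0,"ax":0,"ay":0,"az":-3.4,"gripper":0.085},{"tx":0.008,"ty":-0.036,"tz":0,"ax":0,"ay":0,"az":-3.4,"gripper":0.085},{"tx":0.008,"ty":-0.036,"tz":0,"ax":0,"ay":0,"az":-3.4,"gripper":0.085},{"tx":0.008,"ty":-0.036,"tz":0,"ax":0,"ay":0,"az":-3.4,"gripper":0.085},{"tx":0.008,"ty":-0.036,"tz":0,"ax":0,"ay":0,"az":-3.4,"gripper":0.085},{"tx":0.008,"ty":-0.036,"tz":0,"ax":0,"ay":0,"az":-3.4,"gripper":0.085},{"tx":0.018,"ty":-0.036,"tz":0,"ax":0,"ay":0,"az":-3.4,"gripper":0.085},{"tx":0.018,"ty":-0.036,"tz":0,"ax":0,"ay":0,"az":-3.4,"gripper":0.085},{"tx":0.018,"ty":-0.036,"tz":0,"ax":0,"ay":0,"az":-3.4,"gripper":0.085},{"tx":0.018,"ty":-0.036,"tz":0,"ax":0,"ay":0,"az":-3.4,"gripper":0.085},{"tx":0.018,"ty":-0.036,"tz":0,"ax":0,"ay":0,"az":-3.4,"gripper":0.085},{"tx":0.018,"ty":-0.036,"tz":0,"ax":0,"ay":0,"az":-3.4,"gripper":0.085},{"tx":0.018,"ty":-0.036,"tz":0,"ax":0,"ay":0,"az":-3.4,"gripper":0.085},{"tx":0.018,"ty":-0.036,"tz":0,"ax":0,"ay":0,"az":-3.4,"gripper":0.085},{"tx":0.018,"ty":-0.030,"tz":0,"ax":0,"ay":0,"az":-3.2,"gripper":0.085},{"tx":0,"ty":0,"tz":0,"ax":0,"ay":0,"az":0,"gripper":0.085}]'
python3 - <<'E'
from h import *
np.set_printoptions(precision=4,suppress=True)
m=camera_model("wrist"); s=get_state(); w=camera("wrist"); save("w2",w,1.4)
print(s["time"],s["eef_pos"],s["tool_rot"],s["joint_positions"],m["T"])
E
```

```text
time: 3.2
eef_pos: [0.4691, -0.206, 0.2305]
tool_rot: [0.708, 0.707, -0.0, -0.0]
wrist_force: [-0.6, -0.0, -0.6]
opening: 0.0847
gripper_force: 0.0
3.2 [ 0.4691 -0.206   0.2305] [ 0.7076  0.7066 -0.0002 -0.0003] [-0.4137  0.1023 -0.0678  1.4013 -0.0001  1.1584] [[ 1.     -0.0008 -0.0015  0.4689]
 [-0.0012 -0.9564 -0.2922 -0.1306]
 [-0.0012  0.2922 -0.9564  0.3731]
 [ 0.      0.      0.      1.    ]]
```

View pics/w2.png

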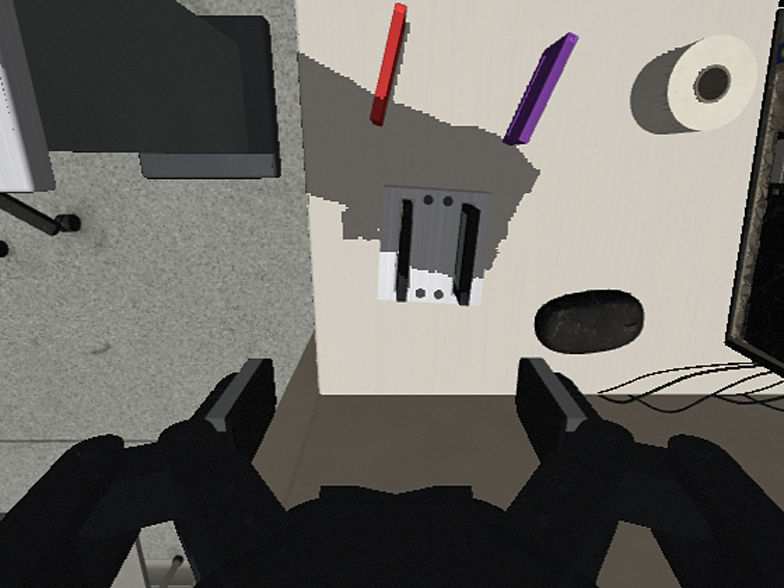

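The wrist view shows the near (notched) slide as a dark strip from (407,200) to (402,301), and the blank from (470,205) to (462,305). I'll compute the centre and yaw.

```bash
python3 - <<'E'
from h import *
np.set_printoptions(precision=4,suppress=True)
m=camera_model("wrist"); w=camera("wrist").max(2)
for r in range(138,222,6):
    c=np.where(w[r,270:305]<50)[0]+270
    if len(c):
        mid=(c.min()+c.max())/2
        print(r,c.min(),c.max(),ray("wrist",(mid,r),.062,m)[:2])
for r in (0,1):
    pass
col=w[130:225,286:294].min(1); print(np.where(col<50)[0][[0,-1]]+130)
for p,z in [((384,186),.03),((493,192),.03),((481,305),.03),((378,300),.03)]: print("rack",ray("wrist",np.array(p)/1.4,z,m)[:2])
E
```

```text
144 288 304 [ 0.4818 -0.1603]
150 289 295 [ 0.4777 -0.1665]
156 288 294 [ 0.4768 -0.1727]
162 287 294 [ 0.4763 -0.179 ]
168 286 294 [ 0.4758 -0.1853]
174 286 293 [ 0.4753 -0.1918]
180 286 293 [ 0.4754 -0.1983]
186 285 292 [ 0.4743 -0.2049]
192 284 291 [ 0.4733 -0.2116]
198 284 291 [ 0.4733 -0.2183]
204 284 291 [ 0.4734 -0.2252]
210 284 290 [ 0.4729 -0.2321]
[143 215]
rack [ 0.4586 -0.1511]
rack [ 0.5466 -0.1558]
rack [ 0.5428 -0.2527]
rack [ 0.4526 -0.2481]
```

```bash
python3 -m pendant '[{"tx":0.006,"ty":0.003,"tz":-0.02,"ax":0,"ay":0,"az":-3.2,"gripper":0.034},{"tx":0,"ty":0,"tz":-0.04,"ax":0,"ay":0,"az":0,"gripper":0.034},{"tx":0,"ty":0,"tz":-0.04,"ax":0,"ay":0,"az":0,"gripper":0.034},{"tx":0,"ty":0,"tz":-0.02,"ax":0,"ay":0,"az":0,"gripper":0.034},{"tx":0,"ty":0,"tz":0,"ax":0,"ay":0,"az":0,"gripper":0.034},{"tx":0,"ty":0,"tz":0,"ax":0,"ay":0,"az":0,"gripper":0.034}]' 40
python3 - <<'E'
from h import *
np.set_printoptions(precision=4,suppress=True)
m=camera_model("wrist"); s=get_state(); w=camera("wrist"); save("w3",w,1.4)
print(s["eef_pos"],s["tool_rot"])
w=w.max(2)
for r in range(180,330,12):
    c=np.where(w[r,260:310]<50)[0]+260
    if len(c): print(r,c.min(),c.max(),ray("wrist",((c.min()+c.max())/2,r),.062,m)[:2])
E
```

```text
time: 4.05
eef_pos: [0.4747, -0.201, 0.1127]
tool_rot: [0.726, 0.688, 0.0, 0.001]
wrist_force: [0.2, -0.6, 0.3]
opening: 0.0339
gripper_force: 0.0
[ 0.4747 -0.201   0.1127] [0.7259 0.6878 0.0004 0.0008]
180 279 289 [ 0.4772 -0.1685]
192 279 289 [ 0.4768 -0.1767]
204 279 289 [ 0.4763 -0.1852]
216 279 289 [ 0.4759 -0.1938]
228 279 289 [ 0.4754 -0.2027]
240 278 288 [ 0.4742 -0.2117]
252 278 287 [ 0.4734 -0.221 ]
264 279 287 [ 0.4732 -0.2306]
```

View pics/w3.png

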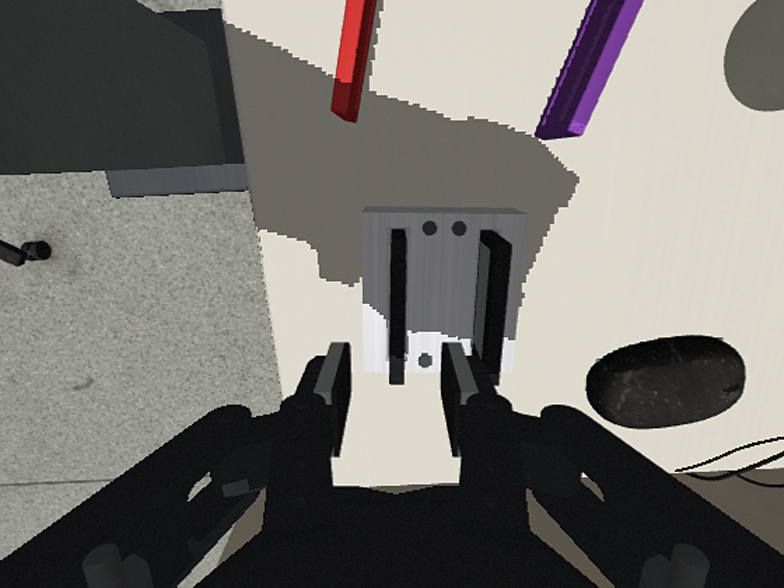

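The slide stands parallel to the fingers at column 398, and the finger gap's centre is at 396, so it is well centred. I'll descend and grip, then check.

```bash
python3 -m pendant '[{"tx":0.0005,"ty":-0.003,"tz":-0.03,"ax":0,"ay":0,"az":0,"gripper":0.034},{"tx":0,"ty":0,"tz":-0.025,"ax":0,"ay":0,"az":0,"gripper":0.034},{"tx":0,"ty":0,"tz":-0.017,"ax":0,"ay":0,"az":0,"gripper":0.034},{"tx":0,"ty":0,"tz":-0.006,"ax":0,"ay":0,"az":0,"gripper":0.034},{"tx":0,"ty":0,"tz":0,"ax":0,"ay":0,"az":0,"gripper":0.034},{"tx":0,"ty":0,"tz":0,"ax":0,"ay":0,"az":0,"gripper":0.0},{"tx":0,"ty":0,"tz":0,"ax":0,"ay":0,"az":0,"gripper":0.0},{"tx":0,"ty":0,"tz":0,"ax":0,"ay":0,"az":0,"gripper":0.0},{"tx":0,"ty":0,"tz":0,"ax":0,"ay":0,"az":0,"gripper":0.0},{"tx":0,"ty":0,"tz":0,"ax":0,"ay":0,"az":0,"gripper":0.0}]' 60
```

```text
time: 5.35
eef_pos: [0.4756, -0.2046, 0.0343]
tool_rot: [0.726, 0.687, 0.0, 0.001]
wrist_force: [0.6, 0.3, 5.5]
opening: 0.0068
gripper_force: 60.0
```

Gripped at 60 N. Now I'll lift straight up.

```bash
python3 -m pendant '[{"tx":0,"ty":0,"tz":0.008,"ax":0,"ay":0,"az":0,"gripper":0.0},{"tx":0,"ty":0,"tz":0.012,"ax":0,"ay":0,"az":0,"gripper":0.0},{"tx":0,"ty":0,"tz":0.015,"ax":0,"ay":0,"az":0,"gripper":0.0},{"tx":0,"ty":0,"tz":0.02,"ax":0,"ay":0,"az":0,"gripper":0.0},{"tx":0,"ty":0,"tz":0.025,"ax":0,"ay":0,"az":0,"gripper":0.0},{"tx":0,"ty":0,"tz":0.03,"ax":0,"ay":0,"az":0,"gripper":0.0},{"tx":0,"ty":0,"tz":0.03,"ax":0,"ay":0,"az":0,"gripper":0.0},{"tx":0,"ty":0,"tz":0.03,"ax":0,"ay":0,"az":0,"gripper":0.0},{"tx":0,"ty":0,"tz":0.03,"ax":0,"ay":0,"az":0,"gripper":0.0},{"tx":0,"ty":0,"tz":0.02,"ax":0,"ay":0,"az":0,"gripper":0.0},{"tx":0,"ty":0,"tz":0,"ax":0,"ay":0,"az":0,"gripper":0.0}]'
python3 - <<'E'
from h import *
np.set_printoptions(precision=4,suppress=True)
s=get_state(); w=camera("wrist");b=camera("scene")
print(s["eef_pos"],s["opening"],s["gripper_force"],s["joint_positions"])
save("hold",np.hstack([cv2.resize(w[150:400,180:380],(400,500)),cv2.resize(b[130:280,320:440],(400,500))]))
E
```

```text
time: 6.72
eef_pos: [0.4753, -0.2046, 0.2555]
tool_rot: [0.726, 0.687, 0.001, 0.002]
wrist_force: [-0.1, 0.3, -1.4]
opening: 0.0069
gripper_force: 59.2
[ 0.4753 -0.2046  0.2555] 0.00692251743929875 59.21989381313324 [-0.4064  0.1103 -0.0044  1.4528 -0.0002  1.2192]
```

View pics/hold.png

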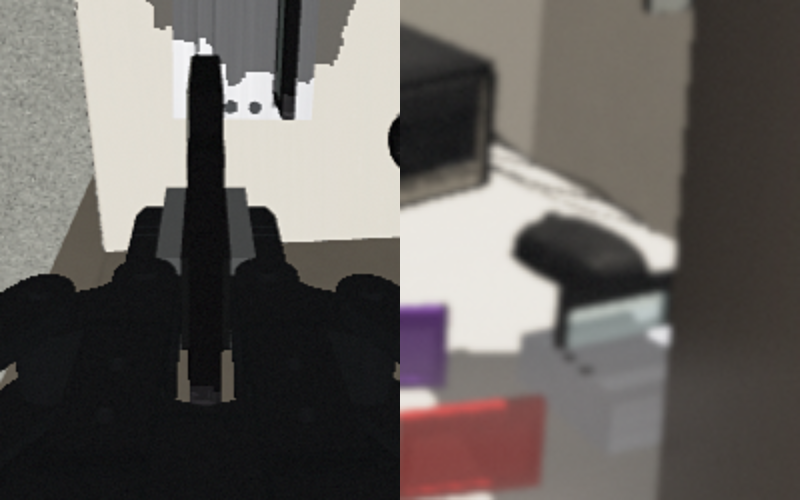

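The slide is held off the rack and the blank is still standing. Next I swing round on the near side of the joystick, yawing about +203°, so that the label can tilt up while the tool points outward.

```bash
python3 -m pendant '[{"tx":-0.01,"ty":0.01,"tz":0.005,"ax":0,"ay":0,"az":5,"gripper":0},{"tx":-0.01,"ty":0.02,"tz":0,"ax":0,"ay":0,"az":10,"gripper":0},{"tx":-0.01,"ty":0.02,"tz":0,"ax":0,"ay":0,"az":10,"gripper":0},{"tx":-0.01,"ty":0.02,"tz":0,"ax":0,"ay":0,"az":10,"gripper":0},{"tx":-0.01,"ty":0.02,"tz":0,"ax":0,"ay":0,"az":10,"gripper":0},{"tx":-0.01,"ty":0.02,"tz":0,"ax":0,"ay":0,"az":10,"gripper":0},{"tx":-0.01,"ty":0.02,"tz":0,"ax":0,"ay":0,"az":10,"gripper":0},{"tx":-0.01,"ty":0.02,"tz":0,"ax":0,"ay":0,"az":10,"gripper":0},{"tx":-0.01,"ty":0.02,"tz":0,"ax":0,"ay":0,"az":10,"gripper":0},{"tx":-0.01,"ty":0.03,"tz":0,"ax":0,"ay":0,"az":10,"gripper":0},{"tx":0,"ty":0.03,"tz":0,"ax":0,"ay":0,"az":10,"gripper":0},{"tx":0.01,"ty":0.03,"tz":0,"ax":0,"ay":0,"az":10,"gripper":0},{"tx":0.015,"ty":0.03,"tz":0,"ax":0,"ay":0,"az":10,"gripper":0},{"tx":0.02,"ty":0.03,"tz":0,"ax":0,"ay":0,"az":10,"gripper":0},{"tx":0.02,"ty":0.02,"tz":0,"ax":0,"ay":0,"az":10,"gripper":0},{"tx":0.02,"ty":0.02,"tz":0,"ax":0,"ay":0,"az":10,"gripper":0},{"tx":0.02,"ty":0.01,"tz":0,"ax":0,"ay":0,"az":10,"gripper":0},{"tx":0.02,"ty":0.01,"tz":0,"ax":0,"ay":0,"az":10,"gripper":0},{"tx":0.01,"ty":0.01,"tz":0,"ax":0,"ay":0,"az":10,"gripper":0},{"tx":0,"ty":0.01,"tz":0,"ax":0,"ay":0,"az":10,"gripper":0}]'; python3 -c "
from h import *
print(get_state()['joint_positions'])"
```

```text
time: 9.32
eef_pos: [0.5099, 0.1957, 0.2564]
tool_rot: [0.778, -0.628, -0.001, 0.001]
wrist_force: [-0.1, -0.4, -1.4]
opening: 0.007
gripper_force: 59.2
[ 3.66577940e-01  1.70957664e-01  6.80948361e-02  1.47096791e+00
 -1.21848562e-04 -1.41657903e+00]
```

```bash
python3 -m pendant '[{"tx":0,"ty":-0.018,"tz":-0.01,"ax":0,"ay":0,"az":8,"gripper":0},{"tx":0,"ty":0,"tz":-0.01,"ax":2.96,"ay":-8.15,"az":0,"gripper":0},{"tx":0,"ty":0,"tz":-0.01,"ax":2.96,"ay":-8.15,"az":0,"gripper":0},{"tx":0,"ty":0,"tz":-0.01,"ax":2.96,"ay":-8.15,"az":0,"gripper":0},{"tx":0,"ty":0,"tz":-0.01,"ax":2.96,"ay":-8.15,"az":0,"gripper":0},{"tx":0,"ty":0,"tz":-0.01,"ax":2.96,"ay":-8.15,"az":0,"gripper":0},{"tx":0,"ty":0,"tz":-0.01,"ax":2.96,"ay":-8.15,"az":0,"gripper":0},{"tx":0,"ty":0,"tz":-0.02,"ax":0,"ay":0,"az":0,"gripper":0},{"tx":0,"ty":0,"tz":-0.02,"ax":0,"ay":0,"az":0,"gripper":0},{"tx":0,"ty":0,"tz":-0.015,"ax":0,"ay":0,"az":0,"gripper":0},{"tx":0,"ty":0,"tz":0,"ax":0,"ay":0,"az":0,"gripper":0},{"tx":0,"ty":0,"tz":0,"ax":0,"ay":0,"az":0,"gripper":0}]'
python3 - <<'E'
from h import *
from scipy.spatial.transform import Rotation as R
np.set_printoptions(precision=4,suppress=True)
s=get_state(); r=R.from_quat(s["tool_rot"]); F=s["eef_pos"]+r.apply([.0313,-.004,-.0027])
print(s["eef_pos"],F,"normal",-r.as_matrix()[:,1],s["joint_positions"],s["gripper_force"])
b=camera("scene");t=camera("top")
print(proj("scene",F),proj("top",F),recognise("slide_frost","top"),recognise("slide_frost","scene"))
save("fin",np.hstack([cv2.resize(b[180:330,120:270],(400,400)),cv2.resize(t[190:290,140:240],(400,400))]))
E
```

```text
time: 10.82
eef_pos: [0.5097, 0.1776, 0.1332]
tool_rot: [0.736, -0.516, 0.251, -0.359]
wrist_force: [0.6, 0.4, -0.1]
opening: 0.0073
gripper_force: 59.2
[0.5097 0.1776 0.1332] [0.5207 0.1483 0.1379] normal [0.5793 0.2085 0.788 ] [ 0.3254 -0.4034 -1.0931 -0.0263  0.0181 -1.5832] 59.20081615447998
[199.26   214.7885] [175.5399 239.9943] [{'point': [168.8, 246.3], 'p': 0.86}] [{'point': [177.4, 226.9], 'p': 0.57}]
```

View pics/fin.png

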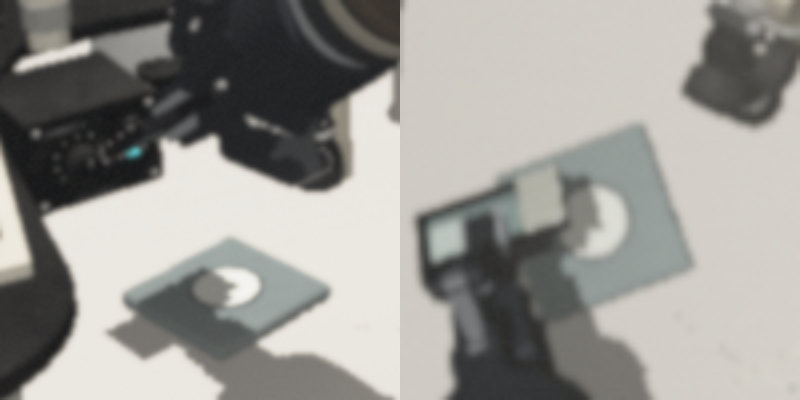

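The top view shows the label face up, with the frosted panel at pixel (174.5, 241), about 1 px from the prediction. I'll lower 28 mm to reach 10 cm above the window.

```bash
python3 -m pendant '[{"tx":0,"ty":0,"tz":-0.014,"ax":0,"ay":0,"az":0,"gripper":0},{"tx":0,"ty":0,"tz":-0.014,"ax":0,"ay":0,"az":0,"gripper":0},{"tx":0,"ty":0,"tz":0,"ax":0,"ay":0,"az":0,"gripper":0},{"tx":0,"ty":0,"tz":0,"ax":0,"ay":0,"az":0,"gripper":0},{"tx":0,"ty":0,"tz":0,"ax":0,"ay":0,"az":0,"gripper":0}]'
python3 - <<'E'
from h import *
from scipy.spatial.transform import Rotation as R
s=get_state(); r=R.from_quat(s["tool_rot"]); F=s["eef_pos"]+r.apply([.0313,-.004,-.0027])
print(F,-r.as_matrix()[:,1],s["joint_positions"],s["joint_vel"],s["gripper_force"])
t=camera("top"); print(proj("top",F)); q=t[225:260,160:200]; 
b=camera("scene"); save("fin2",np.hstack([cv2.resize(t[190:290,140:240],(400,400)),cv2.resize(t[220:290,310:380],(400,400))]))
E
```

```text
time: 11.65
eef_pos: [0.5104, 0.1779, 0.1065]
tool_rot: [0.735, -0.516, 0.252, -0.36]
wrist_force: [-0.8, -0.3, -1.4]
opening: 0.0071
gripper_force: 59.2
[0.52136689 0.14852544 0.11124124] [0.57777749 0.2080101  0.78924329] [ 0.32541226 -0.35607518 -1.14055735 -0.12313625  0.01807801 -1.58317705] [-0.00257177  0.00112682 -0.0051524  -0.00216592  0.00048469 -0.00059046] 59.19871151447296
[178.22568536 240.95018923]
```

View pics/fin2.png

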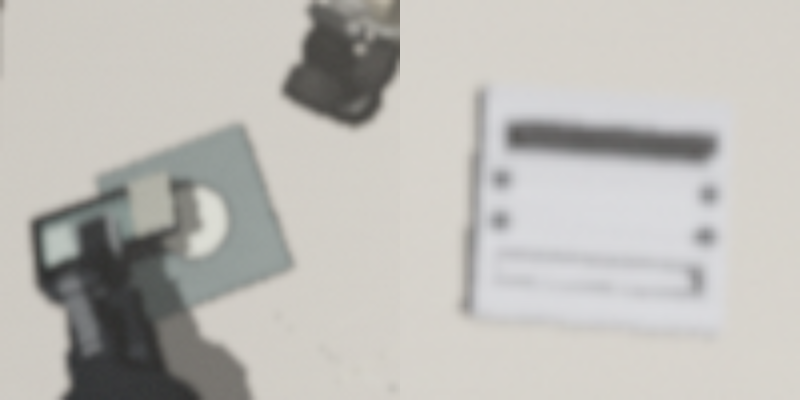

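The panel's middle is at pixel (177.5, 241), where it was predicted. The blank still stands in its slot and the held slide is still.

```bash
python3 -c "
from bench import close_job
print(close_job())"
```

```text
the job is handed in; nothing more can be done
None
```

I handed the job in with the notched slide still held: label face about 38° from straight up, frosted panel about 10 cm above the pad window and within about 1 mm of its centre by my estimate, and the blank still in its slot; no verdict came back.

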